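# Square up a slide carrier in the imager's corner stop

## Task

Take the tamper from its tray and, with it (never the gripper itself), gently nudge the slide carrier flat across the imager's deck until it stands flush against both rails of the square corner stop, finishing with a light but definite push of about 5 to 10 N that presses it home (the slides crack above 20 N). Then stand the tamper upright back in its tray, let go, and leave everything else where it is.

Things in the scene. Friction and masses are not known exactly. Their poses are not given: they have to be found in the camera images.
- imager: slide imager: a low white base standing fixed on the table, with a flat level grey deck 235 (x) x 250 (y) mm whose top is 30 mm above the table, and a 50 mm high control strip along its far (+x) edge. Origin: centre of its underside, below the deck's centre. It may stand turned up to 0.3 rad.
- corner_stop: square corner stop: two steel rails, 12 mm wide, 10 mm high, fixed in an L at the far left of the deck. Origin: the L's inner corner at deck height (97.5, 105, 30 mm in the imager's frame, same axes). x points at the far rail (inner face: plane x = 0, y from 0 to -140 mm), y at the left rail (inner face: plane y = 0, x from 0 to -120 mm); free deck at negative x and y. The rails do not move.
- carrier: slide carrier: loose flat aluminium plate, 96 (x) x 120 (y) x 8 mm, 0.18-0.35 kg, three glass slides let into its top; starts flat on the deck, 18-45 mm short of home along each axis, turned up to 0.2 rad. Origin: centre of underside. Home: centre at x = -48, y = -60 mm in the stop's frame, axes parallel. Moves under 0.4-1.2 N (friction about 0.3); force rises steeply once against a rail. Slides crack above 20 N.
- carrier_corner (a point): the corner of the carrier that belongs in the stop's inner corner: at x = +48, y = +60 mm on the carrier's underside
- tamper: tamper: loose 0.13 kg tool upright in the tray: square black rubber handle 24 x 24 mm, 24 to 76 mm (top) above the foot's underside; bent neck; round steel foot 30 mm diameter, 12 mm high, its centre 6 mm off the handle's axis in a direction that differs each time and is not measured. Origin: on the handle's axis, level with the foot's underside; z up, x, y square to the handle. Grip at 45 mm.
- tray: the tamper's tray: a flat white square tray, 90 x 90 mm outside, walls 4 mm thick and 10 mm high, floor 4 mm above the table, fixed on the table to the right of the imager in one of two places (the jar stands in the other). Origin: centre of its underside.
- jar: loose clear screw-lid jar, 56 mm diameter, 65 mm high, on the table; origin: centre of underside
- mould: small loose steel embedding mould, 36 x 28 x 10 mm, on the imager's deck near its front left; origin: centre of underside
- cassette: small loose white plastic cassette, 40 x 28 x 6 mm, on the imager's deck near its front right; origin: centre of underside
- bottle: loose amber bottle, 50 mm diameter, 110 mm high, left of the imager; origin: centre of underside
- slide_box: loose grey slide box with white lid, 87 x 87 x 35 mm, beyond the right of the imager; origin: centre of underside
- dish: loose shallow white dish, 70 mm diameter, 18 mm high, at the near right; origin: centre of underside
- cassette_pack: loose small cardboard carton, 60 x 45 x 40 mm, at the right; origin: centre of underside
Things that resemble listed ones, but are neither listed nor needed, are in the scene too. Several things have the shape of the tamper; the one meant has the colours described above.

How it is judged:
On the way, in this order (a step that is already met when the one before it is completed fails the run):
1. the tamper is lifted clear of its tray (height (world z) of tamper above 0.02 m and contact force between tamper and tray below 0.01 N), for 0.1 s.
2. the carrier is flush with both rails (gaps under 1.5 mm, square within 0.015 rad) while the tamper presses it against the stop with more than 3.5 N (x of carrier_corner in the frame of corner_stop between -0.0015 and 0.003 m and y of carrier_corner in the frame of corner_stop between -0.0015 and 0.003 m and angle between the x axis of carrier and the x axis of corner_stop, either way round below 0.015 rad and contact force between carrier and corner_stop above 3.5 N and contact force between carrier and tamper above 2 N), for 0.1 s.
At the end, for the whole second after the job is handed in: The carrier lies flat on the deck at rest with its corner within 1.5 mm of both rails of the stop and square to them within 0.015 rad; the tamper stands upright (within 0.1 rad), at rest, on the floor of its tray, its centre within 35 mm of the tray's centre (x of carrier_corner in the frame of corner_stop between -0.0015 and 0.003 m and y of carrier_corner in the frame of corner_stop between -0.0015 and 0.003 m and angle between the x axis of carrier and the x axis of corner_stop, either way round below 0.015 rad and z of carrier in the frame of corner_stop below 0.002 m and angle between carrier's own z axis and vertical below 0.02 rad and linear speed of each of carrier, tamper below 0.01 m/s and horizontal distance between tamper and tray below 0.035 m and height (world z) of tamper below 0.008 m and angle between tamper's own z axis and vertical below 0.1 rad); the robot touches nothing.
It fails at once if the carrier is pushed with more than 20 N by the tamper or into the stop (contact force between carrier and tamper above 20 N or contact force between carrier and corner_stop above 20 N).
It fails at once if the robot itself touches the carrier (contact force between any of the fingers, the arm and carrier above 0.3 N).
It fails at once if the carrier is lifted or tipped off the deck (z of carrier in the frame of corner_stop above 0.006 m or angle between carrier's own z axis and vertical above 0.12 rad).
It fails at once if a bystander is moved more than 15 mm (distance of any of jar, mould, cassette, bottle, slide_box, dish, cassette_pack from where it was at the start of the episode above 0.015 m).
It also fails if it takes over 72 s, if anything falls off the work surface, if the arm or the gripper's body presses on something with over 40 N, if the wrist force passes 120 N, or if a joint passes its speed limit or range.

## Robot

A 6-joint arm with a two-finger parallel gripper is mounted at the origin on the work surface. World frame = base frame: x ahead of the robot, y to its left, z up, the work surface at z = 0. Lengths are in m, angles in rad, forces in N, time in s.
With the tool pointing down it reaches from about 0.3 to 0.75 m from the base axis. Payload 8.5 kg.
Tool frame: the origin (TCP) lies at the very end of the fingers, on their centre line; the grasp point (between the pads) lies grasp_offset behind it (grasp_offset is the distance from the TCP to the grasp point, in m); z points along the fingers, y is the direction in which the jaws open and shut (so a half turn about z gives the same grasp; the last joint's range is limited). The gripper opens to 88 mm and grips with 3 to 60 N. Pads are 18 mm wide; open, the fingers measure 123 mm over their backs; the gripper's body (75 mm by 187 mm) begins 45 mm behind the grasp point.
Start: joints at [1.065, 0.381, 1.297, -0, 1.464, -0.215], TCP at [0.158, 0.527, 0.239] pointing down, gripper open.
Joint ranges: [-3.11, 3.11], [-0.89, 2.33], [0.22, 2.48], [-1.42, 4.56], [0.17, 2.85], [-2.88, 2.88]. Speed limits (rad/s): [2.39, 2.39, 3.14, 3.14, 3.14, 3.14].

## Interface

Orientations are given as a 3x3 rotation matrix whose columns are the frame's x, y, z axes.
In Python, from workcell import sense, snapshot, get_calibration, close_job, grasp_offset gives the robot as it stands.
- The arm moves only by the shell command python3 -m jog 'ROWS' [OPENING] [FORCE]. ROWS is JSON, a list of rows, each an object with "slide": the shift along the tool's x, y, z in m, a list of three; "rot": the turn, a rotation vector about the tool's x, y, z in degrees, a list of three. In form: [{"slide": [x, y, z], "rot": [rx, ry, rz]}, ...]. A call has 1 to 12 rows; each row is the pose to reach, as a shift and turn from the pose commanded when the call began, along the tool's axes at that moment; what a row does not reach only later rows make up. A row lasts 1/10 s, in which the tool goes at most 50 mm and 8.59 degrees, less where a joint would pass 70% of its speed; a pose out of reach is approached as far as the arm can. A call with a gripper value outside its range is refused whole. OPENING is the opening, from -1 (shut) to 1 (fully open), set as the call begins (- or left out, the last holds). The fingers move at their own pace and stop on an object; FORCE is the grip in N (left out, the last holds). Time passes only in rows, so rows that repeat a pose let the fingers close. It gives the time, the measured TCP pose, the force and the opening at its end, in the units of the state.
- sense(): the state, without advancing time (a new reading comes with each control period).
- snapshot(name): name is "scene" or "top" or "wrist"; returns the picture (384x512x3 uint8, red, green, blue); there is no depth.
- get_calibration(name): a dict with "K" (3x3 intrinsics, pixels), "R" (3x3) and "t" (3): a world point X has camera coordinates R X + t; the wrist camera has in their place "mount" (4x4, takes a point from camera to tool coordinates, whose origin is the TCP and whose axes are the flange's). Camera axes: x right, y down, z forward; pixel columns grow to the right and rows downward; lengths in m; the calibration is good to about 2 mm. A picture is of the moment at which its call begins: read the wrist's pose just before it. get_calibration takes no time and is no camera call.
- close_job(): hands the job in, once; it reports no verdict.
The state is a dict: "t": time; "joints": joint angles; "joint_vel": joint speeds; "joint_torque": joint torques, N m; "ee_pos": TCP position; "eef_rot": TCP orientation; "force": force on the tool from outside, world axes, zero at the start; "moment": the same for the moment, N m; "grip_width": opening from 0.0 (shut) to 1.0 (fully open).
Only numpy, scipy, OpenCV 4.12 (cv2) and the standard library are available. Lean on these libraries where they do the work, as an engineer would, in place of code of your own. Each camera call takes 0.05 s, during which the arm holds its last target. There are 200 camera calls.

## Working session

There is one attempt and no reset: what is moved stays moved. The work goes in short steps, Python scripts to look and compute and a shell command to move; the robot and the scene stay as the last step left them, time stands still between calls to the robot, and variables do not carry over. Pictures are saved under pics/ and viewed, about 8 in all and at most 12, crops included, and the job is handed in when it is done.

```bash
mkdir -p pics; ls; python3 - <<'E'
from workcell import *
import cv2,numpy as np
s=sense();print(s, grasp_offset)
for n in ["scene","top"]:
    im=snapshot(n);cv2.imwrite(f"pics/{n}0.png",im[:,:,::-1])
a=cv2.imread("pics/top0.png");cv2.imwrite("pics/top0b.png",cv2.resize(a,(800,600),interpolation=cv2.INTER_CUBIC))
for n in ["scene","top","wrist"]: print(n,get_calibration(n))
E
```

```text
pics
{'t': 0.0, 'joints': array([ 1.06470385e+00,  3.81172784e-01,  1.29824267e+00,  1.11254925e-05,
        1.46363287e+00, -2.15292478e-01]), 'joint_vel': array([-0.0009583 , -0.00036619, -0.00105981, -0.00130131, -0.00171079,
       -0.00031916]), 'joint_torque': array([ 1.52503097e-03, -4.37915218e+01, -2.24565589e+01,  7.15306099e-02,
        3.50697117e-02, -7.20011076e-05]), 'ee_pos': array([0.157549  , 0.52665352, 0.23815635]), 'eef_rot': array([[-9.58014348e-01,  2.86719371e-01, -7.15330368e-04],
       [ 2.86720082e-01,  9.58013563e-01, -1.26783277e-03],
       [ 3.21783982e-04, -1.41970156e-03, -9.99998940e-01]]), 'force': array([ 0.06458107, -0.27612872,  0.18762309]), 'moment': array([ 0.00799689, -0.01670572,  0.01301244]), 'grip_width': 1.00180779047551} 0.0187
scene {'K': array([[480.60371389,   0.        , 260.88089095],
       [  0.        , 480.60371389, 195.73897346],
       [  0.        ,   0.        ,   1.        ]]), 'R': array([[-0.23698438,  0.97145259,  0.01087561],
       [ 0.6784658 ,  0.17350239, -0.71384948],
       [-0.69535787, -0.16179245, -0.70021471
[... 241 characters left out ...]
047376, -0.99976649, -0.00691353],
       [-0.99663709,  0.02095747, -0.07921675],
       [ 0.07934314,  0.00526841, -0.99683344]]), 't': array([0.0038983 , 0.56002171, 1.50359036])}
wrist {'K': array([[264.67504954,   0.        , 255.87650735],
       [  0.        , 264.67504954, 193.77459448],
       [  0.        ,   0.        ,   1.        ]]), 'mount': array([[-1.33161175e-04, -9.49011349e-01, -3.15241878e-01,
         8.20116033e-02],
       [ 9.99999159e-01, -5.33120305e-04,  1.18250836e-03,
        -1.18212504e-03],
       [-1.29027570e-03, -3.15241456e-01,  9.49010622e-01,
        -1.46732778e-01],
       [ 0.00000000e+00,  0.00000000e+00,  0.00000000e+00,
         1.00000000e+00]])}
```

View pics/top0b.png

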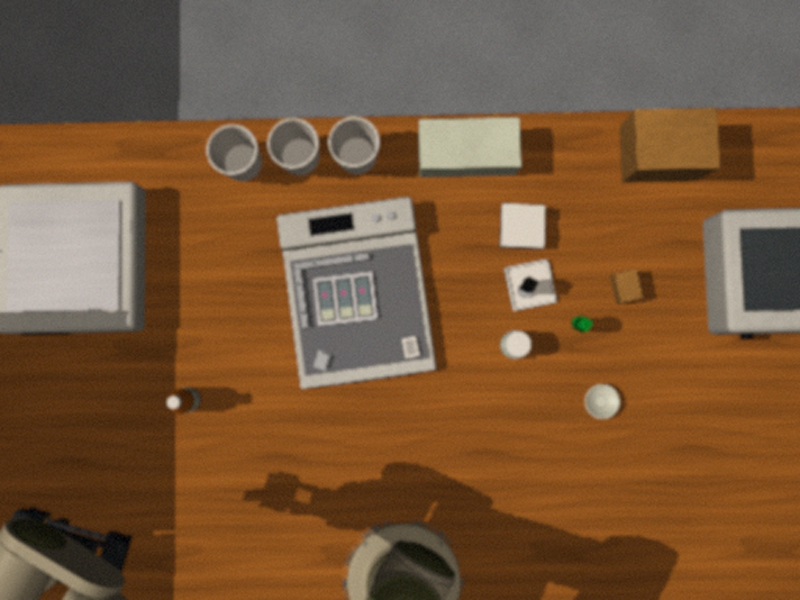

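View pics/scene0.png

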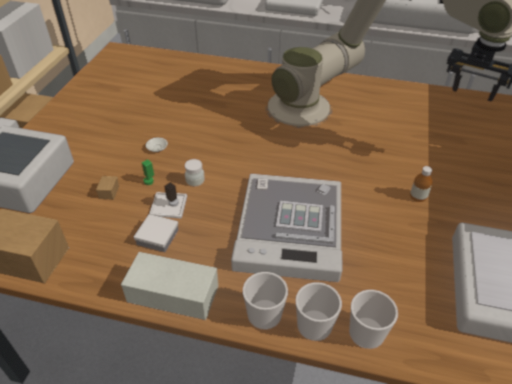

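Top view (800x600): the black tamper stands in the white tray at (529,286). A green tamper-shaped thing stands at (583,324), without a tray. The black one in the tray fits the description. The carrier is at (345,298), with the stop's L at the far left of the deck. One enlarged crop will confirm this.

```bash
python3 - <<'E'
import cv2
a=cv2.imread("pics/top0.png")[122:257,172:392]
a=cv2.resize(a,(792,486),interpolation=cv2.INTER_CUBIC);cv2.imwrite("pics/crop1.png",a)
E
```

```text
(no output)
```

View pics/crop1.png

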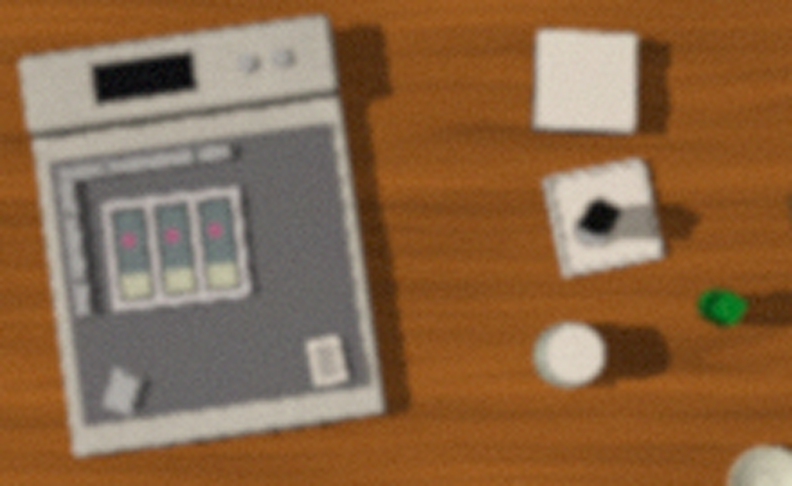

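```bash
cat > h.py <<'E'
import numpy as np,cv2
from workcell import *
def ray(cal,uv,z,pose=None):
    K=cal["K"]
    d=np.linalg.inv(K)@np.array([uv[0],uv[1],1.])
    if pose is None: R=cal["R"].T; c=-R@cal["t"]
    else:
        p,Rt=pose; M=cal["mount"]; R=Rt@M[:3,:3]; c=Rt@M[:3,3]+p
    d=R@d; return c+d*(z-c[2])/d[2]
def proj(cal,X,pose=None):
    X=np.asarray(X,float)
    if pose is None: x=cal["R"]@X+cal["t"]
    else:
        p,Rt=pose; M=cal["mount"]; x=M[:3,:3].T@(Rt.T@(X-p)-M[:3,3])
    u=cal["K"]@x; return u[:2]/u[2]
E
python3 - <<'E'
from h import *
c=get_calibration("top")
def P(u,v,z): return ray(c,(u/3.6+172-.36,v/3.6+122-.36),z)
for n,u,v,z in [("handle",600,215,.08),("foot",597,234,.016),("t1",543,180,.01),("t2",643,160,.01),("t3",663,258,.01),("t4",565,277,.01),
 ("c1 fl",100,203,.038),("c2 fr",240,187,.038),("c3 nr",252,293,.038),("c4 nl",112,312,.038),
 ("nearL base",78,455,.03),("nearR",383,410,.03),("frail R end",237,160,.03),("lrail near end",89,312,.03),("innercorner",80,180,.03),("farL top",20,60,.05),("farR top",325,15,.05),("strip nearL",33,135,.05),("strip nearR",340,95,.05),("jar",570,345,.065),("box",585,80,.035),("boxnl",533,130,.035),("green",720,305,.08)]:
    print(n,P(u,v,z).round(4))
E
```

```text
handle [ 0.5862 -0.2578  0.08  ]
foot [ 0.5757 -0.2652  0.016 ]
t1 [ 0.6256 -0.2197  0.01  ]
t2 [ 0.6417 -0.3094  0.01  ]
t3 [ 0.5537 -0.324   0.01  ]
t4 [ 0.5386 -0.2365  0.01  ]
c1 fl [0.6102 0.1722 0.038 ]
c2 fr [0.6217 0.0494 0.038 ]
c3 nr [0.5285 0.0405 0.038 ]
c4 nl [0.5145 0.1628 0.038 ]
nearL base [0.3909 0.1948 0.03  ]
nearR [ 0.4245 -0.0715  0.03  ]
frail R end [0.6467 0.0519 0.03  ]
lrail near end [0.5153 0.1839 0.03  ]
innercorner [0.6319 0.1906 0.03  ]
farL top [0.7362 0.2394 0.05  ]
farR top [ 0.7702 -0.0282  0.05  ]
strip nearL [0.6697 0.2285 0.05  ]
strip nearR [ 0.6991 -0.0398  0.05  ]
jar [ 0.4768 -0.231   0.065 ]
box [ 0.7104 -0.2561  0.035 ]
boxnl [ 0.667 -0.209  0.035]
green [ 0.5076 -0.3565  0.08  ]
```

The crop confirms it: the black handle is at crop (600,217) with its steel foot just below, in the tray. Going there now.

```bash
python3 -m jog '[{"slide":[-0.03,-0.03,0],"rot":[0,0,8]},{"slide":[-0.06,-0.06,0],"rot":[0,0,16]},{"slide":[-0.09,-0.09,0],"rot":[0,0,24]},{"slide":[-0.12,-0.12,0],"rot":[0,0,32]},{"slide":[-0.15,-0.15,0],"rot":[0,0,40]},{"slide":[-0.18,-0.18,0],"rot":[0,0,48]},{"slide":[-0.21,-0.21,0],"rot":[0,0,56]},{"slide":[-0.24,-0.24,0],"rot":[0,0,64]},{"slide":[-0.27,-0.27,0],"rot":[0,0,72]},{"slide":[-0.30,-0.30,0],"rot":[0,0,80]},{"slide":[-0.33,-0.33,0],"rot":[0,0,88]},{"slide":[-0.36,-0.36,0],"rot":[0,0,96]}]' 1
cat >> h.py <<'E'
def go(X):
    s=sense(); print("t",s["t"],"pos",s["ee_pos"].round(4),"j6",s["joints"][5].round(2),"F",s["force"].round(2),"slide",(s["eef_rot"].T@(np.array(X)-s["ee_pos"])).round(4),"toolx yaw",np.degrees(np.arctan2(s["eef_rot"][1,0],s["eef_rot"][0,0])).round(2))
E
python3 -c "
from h import *
go([.586,-.258,.2])"
```

```text
t: 1.3
ee_pos: [0.3997, 0.0771, 0.2387]
eef_rot: [[0.391, 0.92, -0.0], [0.92, -0.391, 0.0], [-0.0, -0.0, -1.0]]
force: [0.4, 0.1, -0.7]
grip_width: 1.002
t 1.3 pos [0.3997 0.0771 0.2387] j6 0.3 F [ 0.36  0.13 -0.75] slide [-0.2356  0.3024  0.0387] toolx yaw 66.99
```

```bash
python3 -m jog '[{"slide":[-0.026,0.034,0.004],"rot":[0,0,2]},{"slide":[-0.052,0.067,0.008],"rot":[0,0,4]},{"slide":[-0.078,0.1,0.012],"rot":[0,0,6]},{"slide":[-0.104,0.134,0.016],"rot":[0,0,8]},{"slide":[-0.13,0.168,0.02],"rot":[0,0,10]},{"slide":[-0.157,0.2,0.024],"rot":[0,0,11]},{"slide":[-0.183,0.235,0.03],"rot":[0,0,11]},{"slide":[-0.21,0.269,0.034],"rot":[0,0,11]},{"slide":[-0.236,0.302,0.039],"rot":[0,0,11]},{"slide":[-0.236,0.302,0.039],"rot":[0,0,11]},{"slide":[-0.236,0.302,0.039],"rot":[0,0,11]}]'
python3 - <<'E'
from h import *
go([.586,-.258,.2])
s=sense();im=snapshot("wrist")
cv2.imwrite("pics/w1.png",im[:,:,::-1]);np.savez("w1.npz",p=s["ee_pos"],R=s["eef_rot"])
E
```

```text
t: 2.4
ee_pos: [0.5869, -0.2556, 0.1987]
eef_rot: [[0.555, 0.832, -0.001], [0.832, -0.555, 0.001], [0.0, -0.002, -1.0]]
force: [0.6, 0.0, -0.2]
grip_width: 0.999
t 2.4 pos [ 0.5869 -0.2556  0.1987] j6 -0.01 F [ 0.6   0.01 -0.18] slide [-0.0025  0.0006 -0.0013] toolx yaw 56.29
```

View pics/w1.png

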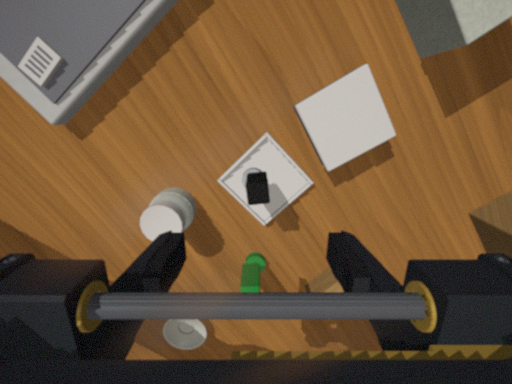

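The tamper handle is at (258,188) in the tray, which is centred near (266,180). The handle is nearly square with the jaws. The jar is at (165,215) and the green lookalike at (253,272). I'll enlarge for precise edges.

```bash
python3 - <<'E'
import cv2
a=cv2.imread("pics/w1.png")[125:235,210:325]
cv2.imwrite("pics/w1c.png",cv2.resize(a,None,fx=5,fy=5,interpolation=cv2.INTER_CUBIC))
E
```

```text
(no output)
```

View pics/w1c.png

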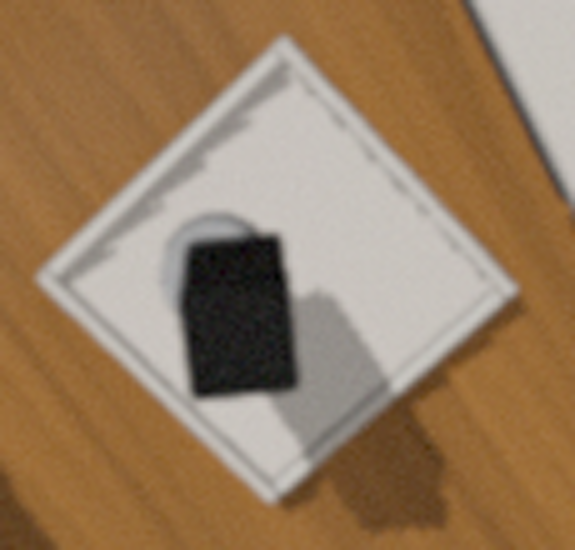

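```bash
python3 - <<'E'
from h import *
c=get_calibration("wrist");d=np.load("w1.npz");pose=(d["p"],d["R"])
def P(u,v,z): return ray(c,(u/5+210-.4,v/5+125-.4),z,pose)
pts=[P(196,396,.08),P(297,385,.08),P(291,294,.08),P(183,306,.08)]
print("top",np.array(pts).round(4),"ctr",np.mean(pts,0).round(4))
for a,b in((0,1),(1,2),(2,3),(3,0)): v=pts[b]-pts[a];print(np.linalg.norm(v).round(4),np.degrees(np.arctan2(v[1],v[0]))%90)
t=[P(40,277,.01),P(284,37,.01),P(518,290,.01),P(275,502,.01)];print("tray",np.array(t).round(4),np.mean(t,0).round(4))
for a,b in((0,1),(1,2),(2,3),(3,0)): v=t[b]-t[a];print(np.linalg.norm(v).round(4),np.degrees(np.arctan2(v[1],v[0]))%90)
print("foot left/top edge",P(161,262,.014).round(4),P(215,212,.016).round(4))
b=[P(190,240,.028),P(277,237,.028)];print("front bottom edge",np.array(b).round(4))
# candidates of foot centre direction : project circle outline
h=np.mean(pts,0)
x=np.r_[h[:2],0]
for deg in range(0,360,30):
    a=np.radians(deg);f=h[:2]+.006*np.array([np.cos(a),np.sin(a)])
    ring=np.array([proj(c,[f[0]+.015*np.cos(q),f[1]+.015*np.sin(q),.016],pose) for q in np.linspace(0,6.28,60)])
    r=(ring-[210-.4,125-.4])*5
    print(deg,"min u",r[:,0].min().round(),"min v",r[:,1].min().round(),"max u",r[:,0].max().round())
E
```

```text
top [[ 0.5707 -0.2665  0.08  ]
 [ 0.59   -0.2764  0.08  ]
 [ 0.5999 -0.2587  0.08  ]
 [ 0.5797 -0.2484  0.08  ]] ctr [ 0.5851 -0.2625  0.08  ]
0.0217 62.971818509939176
0.0203 60.716057580831034
0.0227 62.938059856801374
0.0203 63.51576560907013
tray [[ 0.5389 -0.2368  0.01  ]
 [ 0.6258 -0.2206  0.01  ]
 [ 0.6415 -0.3094  0.01  ]
 [ 0.5548 -0.3252  0.01  ]] [ 0.5903 -0.273   0.01  ]
0.0884 10.526114393380938
0.0902 10.065735973312243
0.0881 10.348825599927096
0.0899 10.232590195452929
foot left/top edge [ 0.5684 -0.2503  0.014 ] [ 0.5877 -0.2468  0.016 ]
front bottom edge [[ 0.5803 -0.2471  0.028 ]
 [ 0.5985 -0.2583  0.028 ]]
0 min u 202.0 min v 197.0 max u 319.0
30 min u 193.0 min v 189.0 max u 310.0
60 min u 181.0 min v 187.0 max u 298.0
90 min u 169.0 min v 191.0 max u 286.0
120 min u 161.0 min v 200.0 max u 278.0
150 min u 159.0 min v 212.0 max u 276.0
180 min u 163.0 min v 223.0 max u 279.0
210 min u 172.0 min v 231.0 max u 288.0
240 min u 184.0 min v 233.0 max u 300.0
270 min u 196.0 min v 229.0 max u 312.0
300 min u 203.0 min v 220.0 max u 320.0
330 min u 206.0 min v 209.0 max u 322.0
```

```bash
python3 -c "
from h import *
go([.585,-.2625,.030])"
```

```text
t 2.45 pos [ 0.5868 -0.2548  0.1994] j6 -0.01 F [ 0.24  0.15 -0.16] slide [-0.0074  0.003   0.1694] toolx yaw 56.34
```

```bash
python3 -m jog '[{"slide":[-0.006,0.003,0.02],"rot":[0,0,-6.4]},{"slide":[-0.006,0.003,0.05],"rot":[0,0,-6.4]},{"slide":[-0.006,0.003,0.08],"rot":[0,0,-6.4]},{"slide":[-0.006,0.003,0.11],"rot":[0,0,-6.4]},{"slide":[-0.006,0.003,0.13],"rot":[0,0,-6.4]},{"slide":[-0.006,0.003,0.15],"rot":[0,0,-6.4]},{"slide":[-0.006,0.003,0.162],"rot":[0,0,-6.4]},{"slide":[-0.006,0.003,0.169],"rot":[0,0,-6.4]},{"slide":[-0.006,0.003,0.169],"rot":[0,0,-6.4]},{"slide":[-0.006,0.003,0.169],"rot":[0,0,-6.4]}]'
python3 - <<'E'
from h import *
go([.585,-.2625,.030])
im=snapshot("wrist");cv2.imwrite("pics/w2.png",im[:,:,::-1])
E
```

```text
t: 3.45
ee_pos: [0.5866, -0.262, 0.0317]
eef_rot: [[0.458, 0.889, 0.001], [0.889, -0.458, -0.001], [-0.0, 0.001, -1.0]]
force: [-0.1, -0.5, 0.2]
grip_width: 1.002
t 3.45 pos [ 0.5866 -0.262   0.0317] j6 -0.13 F [-0.11 -0.51  0.16] slide [-0.0012 -0.0012  0.0017] toolx yaw 62.75
```

View pics/w2.png

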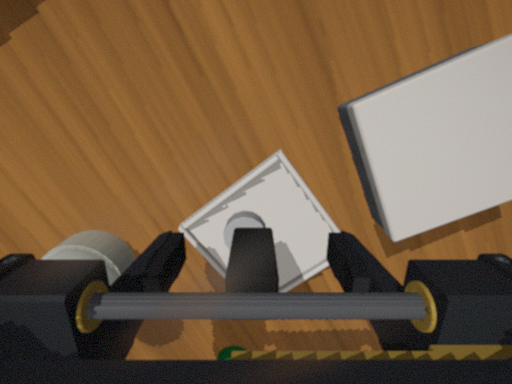

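The handle stands between the pads, at column 252 against the pads' centre at about 257, and it is square to them. Closing.

```bash
python3 -m jog '[{"slide":[0,0,0.001],"rot":[0,0,0]},{"slide":[0,0,0.001],"rot":[0,0,0]},{"slide":[0,0,0.001],"rot":[0,0,0]},{"slide":[0,0,0.001],"rot":[0,0,0]},{"slide":[0,0,0.001],"rot":[0,0,0]},{"slide":[0,0,0.001],"rot":[0,0,0]},{"slide":[0,0,0.001],"rot":[0,0,0]},{"slide":[0,0,0.001],"rot":[0,0,0]}]' -1 50
python3 -c "
from h import *
go([.585,-.2625,.030])"
```

```text
t: 4.3
ee_pos: [0.5862, -0.262, 0.0297]
eef_rot: [[0.458, 0.889, -0.0], [0.889, -0.458, 0.0], [-0.0, -0.0, -1.0]]
force: [-2.3, 2.0, 2.5]
grip_width: 0.298
t 4.3 pos [ 0.5862 -0.262   0.0297] j6 -0.13 F [-2.31  1.98  2.47] slide [-0.001  -0.0009 -0.0003] toolx yaw 62.74
```

```bash
python3 -m jog '[{"slide":[0,0,-0.01],"rot":[0,0,0]},{"slide":[0,0,-0.03],"rot":[0,0,0]},{"slide":[0,0,-0.06],"rot":[0,0,0]},{"slide":[0,0,-0.09],"rot":[0,0,0]},{"slide":[0.03,-0.026,-0.11],"rot":[0,0,0]},{"slide":[0.062,-0.053,-0.12],"rot":[0,0,0]},{"slide":[0.094,-0.08,-0.12],"rot":[0,0,0]},{"slide":[0.126,-0.108,-0.12],"rot":[0,0,0]},{"slide":[0.158,-0.136,-0.12],"rot":[0,0,0]},{"slide":[0.19,-0.164,-0.12],"rot":[0,0,0]},{"slide":[0.222,-0.192,-0.12],"rot":[0,0,0]},{"slide":[0.25,-0.216,-0.12],"rot":[0,0,0]}]'
python3 -m jog '[{"slide":[0.015,-0.012,0],"rot":[0,0,0]},{"slide":[0.028,-0.024,0.01],"rot":[0,0,0]},{"slide":[0.028,-0.024,0.03],"rot":[0,0,0]},{"slide":[0.028,-0.024,0.05],"rot":[0,0,0]},{"slide":[0.028,-0.024,0.06],"rot":[0,0,0]},{"slide":[0.028,-0.024,0.06],"rot":[0,0,0]}]'
python3 - <<'E'
from h import *
go([.5,.0955,.058])
im=snapshot("wrist");cv2.imwrite("pics/w3.png",im[:,:,::-1]);s=sense();np.savez("w3.npz",p=s["ee_pos"],R=s["eef_rot"])
E
```

```text
t: 5.5
ee_pos: [0.508, 0.061, 0.1505]
eef_rot: [[0.458, 0.889, 0.001], [0.889, -0.458, 0.0], [0.0, 0.0, -1.0]]
force: [0.6, -0.3, -0.7]
grip_width: 0.269
t: 6.1
ee_pos: [0.4999, 0.095, 0.0892]
eef_rot: [[0.458, 0.889, -0.002], [0.889, -0.458, 0.0], [-0.001, -0.002, -1.0]]
force: [-0.1, 0.1, -1.2]
grip_width: 0.268
t 6.1 pos [0.4999 0.095  0.0892] j6 0.43 F [-0.08  0.06 -1.21] slide [ 0.0005 -0.0001  0.0312] toolx yaw 62.73
```

View pics/w3.png

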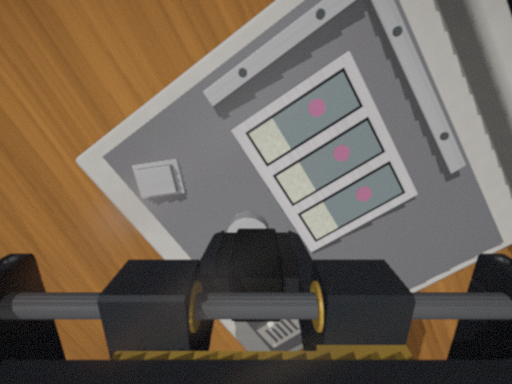

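The foot shows at (247,222), just in front of the handle. The carrier's corners are near (233,131), (349,53), (416,195) and (313,249). The left rail runs from (210,98) to (365,0) and the far rail from (375,5) to (455,172). The mould at (158,180) is clear of the foot.

```bash
python3 - <<'E'
from h import *
c=get_calibration("wrist");d=np.load("w3.npz");pose=(d["p"],d["R"])
P=lambda u,v,z: ray(c,(u,v),z,pose)
C=np.array([P(349,53,.038),P(416,195,.038),P(313,249,.038),P(233,131,.038)])
print(C.round(4),C.mean(0))
yaw=.126;ex=np.array([np.cos(yaw),np.sin(yaw),0]);ey=np.array([-ex[1],ex[0],0])
for i in range(4):
    v=C[(i+1)%4]-C[i];print(np.linalg.norm(v).round(4),(np.degrees(np.arctan2(v[1],v[0]))%90).round(2))
fr=[P(372,8,.03),P(453,174,.03)];lr=[P(214,106,.03),P(345,22,.03)]
for n,r in(("far",fr),("left",lr)):
    v=r[1]-r[0];print(n,np.array(r).round(4),(np.degrees(np.arctan2(v[1],v[0]))%90).round(2))
print("far rail x",[(p@ex).round(4) for p in fr],"left rail y",[(p@ey).round(4) for p in lr])
print("carrier x",(C@ex).round(4),"y",(C@ey).round(4))
for z in(.072,):
    # foot ring left/right/top in image
    f=[P(229,222,z),P(269,222,z),P(247,211,z)];print(np.array(f).round(4))
print("tcp",d["p"]@ex,d["p"]@ey)
E
python3 - <<'E'
import cv2
a=cv2.imread("pics/w3.png")[0:260,195:475]
cv2.imwrite("pics/w3c.png",cv2.resize(a,None,fx=2.3,fy=2.3,interpolation=cv2.INTER_CUBIC))
E
```

```text
[[0.6091 0.1683 0.038 ]
 [0.62   0.0494 0.038 ]
 [0.5282 0.0422 0.038 ]
 [0.5151 0.1592 0.038 ]] [0.56808344 0.10478947 0.038     ]
0.1194 5.23
0.092 4.5
0.1177 6.42
0.0945 5.55
far [[0.6352 0.1866 0.03  ]
 [0.6548 0.0485 0.03  ]] 8.04
left [[0.5103 0.1812 0.03  ]
 [0.6163 0.1873 0.03  ]] 3.28
far rail x [np.float64(0.6537), np.float64(0.6557)] left rail y [np.float64(0.1157), np.float64(0.1084)]
carrier x [0.6254 0.6213 0.5293 0.531 ] y [ 0.0905 -0.0289 -0.0245  0.0932]
[[0.4874 0.1088 0.072 ]
 [0.5116 0.0963 0.072 ]
 [0.5021 0.1103 0.072 ]]
tcp 0.5083634467007341 0.031300460917390915
```

View pics/w3c.png

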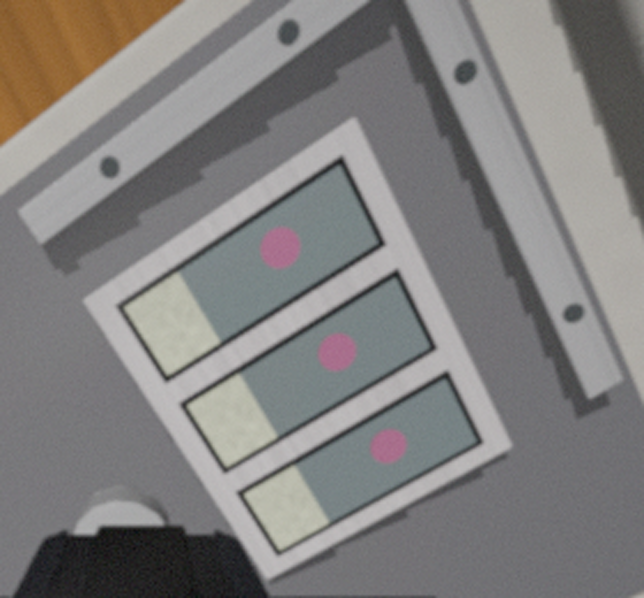

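```bash
python3 -m jog '[{"slide":[0,0,0.015],"rot":[0,0,0]},{"slide":[0,0,0.025],"rot":[0,0,0]},{"slide":[0,0,0.0305],"rot":[0,0,0]},{"slide":[0,0,0.0305],"rot":[0,0,0]},{"slide":[0.0028,0.0041,0.0305],"rot":[0,0,0]},{"slide":[0.0028,0.0041,0.0305],"rot":[0,0,0]}]'
python3 -m jog '[{"slide":[0.0011,0.0016,0],"rot":[0,0,0]},{"slide":[0.0023,0.0033,0],"rot":[0,0,0]},{"slide":[0.0034,0.0049,0],"rot":[0,0,0]},{"slide":[0.0045,0.0066,0],"rot":[0,0,0]},{"slide":[0.0057,0.0082,0],"rot":[0,0,0]},{"slide":[0.0068,0.0099,0],"rot":[0,0,0]},{"slide":[0.0079,0.0115,0],"rot":[0,0,0]},{"slide":[0.0091,0.0132,0],"rot":[0,0,0]},{"slide":[0.0102,0.0148,0],"rot":[0,0,0]},{"slide":[0.0113,0.0165,0],"rot":[0,0,0]}]'
python3 - <<'E'
from h import *
go([.5,.0955,.058])
E
```

```text
t: 6.75
ee_pos: [0.5062, 0.0957, 0.0598]
eef_rot: [[0.458, 0.889, 0.002], [0.889, -0.458, -0.0], [0.001, 0.001, -1.0]]
force: [1.2, -1.0, -1.5]
grip_width: 0.27
t: 7.75
ee_pos: [0.5252, 0.0982, 0.0592]
eef_rot: [[0.458, 0.889, -0.0], [0.889, -0.458, 0.0], [-0.0, -0.0, -1.0]]
force: [-1.8, -0.0, -1.6]
grip_width: 0.267
t 7.75 pos [0.5252 0.0982 0.0592] j6 0.44 F [-1.79 -0.02 -1.56] slide [-0.0139 -0.0212  0.0012] toolx yaw 62.74
```

```bash
python3 -m jog '[{"slide":[0.0011,0.0016,0],"rot":[0,0,0]},{"slide":[0.0023,0.0033,0],"rot":[0,0,0]},{"slide":[0.0034,0.0049,0],"rot":[0,0,0]},{"slide":[0.0045,0.0066,0],"rot":[0,0,0]},{"slide":[0.0057,0.0082,0],"rot":[0,0,0]}]'
python3 - <<'E'
from h import *
go([.5,.0955,.058])
im=snapshot("wrist");cv2.imwrite("pics/w4.png",im[:,:,::-1]);s=sense();np.savez("w4.npz",p=s["ee_pos"],R=s["eef_rot"])
a=im[0:270,195:475,::-1]
cv2.imwrite("pics/w4c.png",cv2.resize(a,None,fx=2.2,fy=2.2,interpolation=cv2.INTER_CUBIC))
E
```

```text
t: 8.25
ee_pos: [0.535, 0.0995, 0.0592]
eef_rot: [[0.458, 0.889, -0.0], [0.889, -0.458, -0.0], [-0.0, -0.0, -1.0]]
force: [-1.0, -1.2, -1.8]
grip_width: 0.268
t 8.25 pos [0.535  0.0995 0.0592] j6 0.44 F [-1.02 -1.21 -1.8 ] slide [-0.0195 -0.0293  0.0012] toolx yaw 62.74
```

View pics/w4c.png

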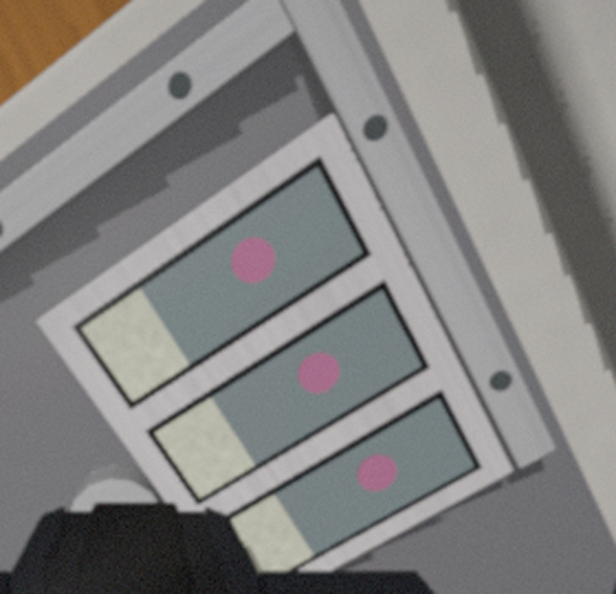

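The carrier's far edge is now within a millimetre or two of the far rail. The y gap is still about 20 mm. I'll creep on until the force rises.

```bash
for i in 1; do python3 -m jog '[{"slide":[0.0006,0.0008,0],"rot":[0,0,0]},{"slide":[0.0006,0.0008,0],"rot":[0,0,0]}]' | grep -E "force|pos"; done
python3 -m jog '[{"slide":[0.0006,0.0008,0],"rot":[0,0,0]},{"slide":[0.0006,0.0008,0],"rot":[0,0,0]}]' | grep -E "force|pos"
```

```text
ee_pos: [0.5354, 0.0995, 0.0591]
force: [-3.3, -1.3, 0.5]
ee_pos: [0.5355, 0.0997, 0.0589]
force: [-7.8, -2.3, 0.3]
```

```bash
python3 -m jog '[{"slide":[0.0006,0.0008,0],"rot":[0,0,0]},{"slide":[0.0006,0.0008,0],"rot":[0,0,0]}]' | grep -E "force|pos"
```

```text
ee_pos: [0.5357, 0.0998, 0.0587]
force: [-8.6, -3.3, 1.0]
```

```bash
python3 -m jog '[{"slide":[-0.0028,-0.0041,0],"rot":[0,0,0]},{"slide":[-0.0057,-0.0082,0],"rot":[0,0,0]},{"slide":[-0.0057,-0.0082,-0.02],"rot":[0,0,0]},{"slide":[-0.0057,-0.0082,-0.04],"rot":[0,0,0]},{"slide":[-0.015,0.02,-0.04],"rot":[0,0,0]},{"slide":[-0.023,0.048,-0.04],"rot":[0,0,0]},{"slide":[-0.031,0.076,-0.04],"rot":[0,0,0]},{"slide":[-0.0385,0.1025,-0.04],"rot":[0,0,0]},{"slide":[-0.0385,0.1025,-0.04],"rot":[0,0,0]},{"slide":[-0.0385,0.1025,-0.02],"rot":[0,0,0]},{"slide":[-0.0385,0.1025,0],"rot":[0,0,0]},{"slide":[-0.0385,0.1025,0],"rot":[0,0,0]}]'
python3 - <<'E'
from h import *
go([.5,.0955,.058])
im=snapshot("wrist");cv2.imwrite("pics/w5.png",im[:,:,::-1]);s=sense();np.savez("w5.npz",p=s["ee_pos"],R=s["eef_rot"])
E
```

```text
t: 10.1
ee_pos: [0.6106, 0.0193, 0.0579]
eef_rot: [[0.458, 0.889, -0.002], [0.889, -0.458, 0.0], [-0.0, -0.002, -1.0]]
force: [-0.2, -0.9, -0.6]
grip_width: 0.265
t 10.1 pos [0.6106 0.0193 0.0579] j6 0.31 F [-0.19 -0.94 -0.58] slide [ 1.720e-02 -1.332e-01  1.000e-04] toolx yaw 62.75
```

View pics/w5.png

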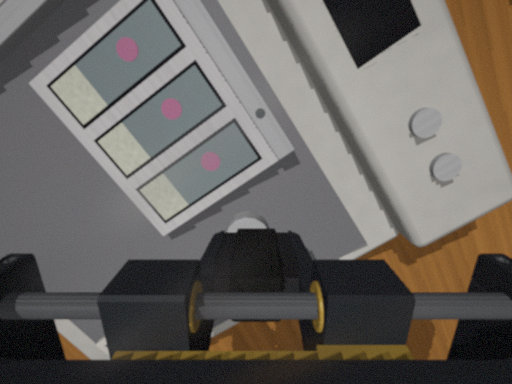

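The foot at (247,217) stands opposite the middle of the carrier's right edge, which runs from (165,235) to (290,157), and the far edge sits on the far rail. Pushing +y now.

```bash
python3 -m jog '[{"slide":[0.0033,-0.0023,0],"rot":[0,0,0]},{"slide":[0.0066,-0.0045,0],"rot":[0,0,0]},{"slide":[0.0082,-0.0057,0],"rot":[0,0,0]},{"slide":[0.0099,-0.0068,0],"rot":[0,0,0]},{"slide":[0.0115,-0.0079,0],"rot":[0,0,0]},{"slide":[0.0132,-0.0091,0],"rot":[0,0,0]},{"slide":[0.0148,-0.0102,0],"rot":[0,0,0]},{"slide":[0.0165,-0.0113,0],"rot":[0,0,0]},{"slide":[0.0181,-0.0125,0],"rot":[0,0,0]},{"slide":[0.0198,-0.0136,0],"rot":[0,0,0]}]'
python3 - <<'E'
from h import *
im=snapshot("wrist");cv2.imwrite("pics/w6.png",im[:,:,::-1]);s=sense();np.savez("w6.npz",p=s["ee_pos"],R=s["eef_rot"])
E
```

```text
t: 11.15
ee_pos: [0.6084, 0.0427, 0.0592]
eef_rot: [[0.458, 0.889, 0.0], [0.889, -0.458, -0.0], [-0.0, 0.0, -1.0]]
force: [0.2, -0.6, -1.2]
grip_width: 0.268
```

View pics/w6.png

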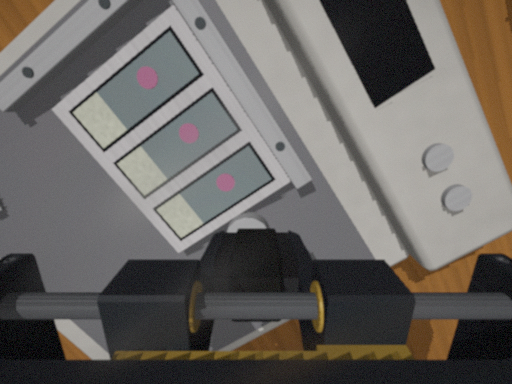

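The carrier is sliding along the far rail, with roughly 12 to 15 mm of gap left to the left rail. Continuing.

```bash
python3 -m jog '[{"slide":[0.0016,-0.0011,0],"rot":[0,0,0]},{"slide":[0.0033,-0.0023,0],"rot":[0,0,0]},{"slide":[0.0049,-0.0034,0],"rot":[0,0,0]},{"slide":[0.0066,-0.0045,0],"rot":[0,0,0]},{"slide":[0.0066,-0.0045,0],"rot":[0,0,0]}]'
python3 - <<'E'
from h import *
c=get_calibration("wrist")
im=snapshot("wrist");cv2.imwrite("pics/w7.png",im[:,:,::-1]);s=sense();np.savez("w7.npz",p=s["ee_pos"],R=s["eef_rot"])
d=np.load("w6.npz");pose=(d["p"],d["R"]);yaw=.126
ex=np.array([np.cos(yaw),np.sin(yaw),0]);ey=np.array([-ex[1],ex[0],0])
for n,u,v,z in[("left rail near end in",8,109,.04),("left rail mid",90,44,.04),("car NL",55,105,.038),("car FL",172,8,.038),("car FR",289,181,.038),("car NR",181,250,.038),("far rail end in",298,189,.04)]:
    p=ray(c,(u,v),z,pose);print(n,(p@ex).round(4),(p@ey).round(4))
E
```

```text
t: 11.7
ee_pos: [0.6073, 0.0509, 0.0592]
eef_rot: [[0.458, 0.889, -0.0], [0.889, -0.458, 0.0], [0.0, -0.0, -1.0]]
force: [-0.2, -0.4, -1.3]
grip_width: 0.268
left rail near end in 0.5321 0.1155
left rail mid 0.5977 0.1123
car NL 0.5558 0.1019
car FL 0.6463 0.1003
car FR 0.6467 -0.018
car NR 0.5551 -0.0176
far rail end in 0.6488 -0.0253
```

```bash
python3 -m jog '[{"slide":[0.0008,-0.0006,0],"rot":[0,0,0]},{"slide":[0.0016,-0.0011,0],"rot":[0,0,0]},{"slide":[0.0016,-0.0011,0],"rot":[0,0,0]}]' | grep -E "force|pos"
python3 -m jog '[{"slide":[0.0008,-0.0006,0],"rot":[0,0,0]},{"slide":[0.0008,-0.0006,0],"rot":[0,0,0]}]' | grep -E "force|pos"
```

```text
ee_pos: [0.6071, 0.0526, 0.0592]
force: [0.1, 0.2, -1.1]
ee_pos: [0.6069, 0.0535, 0.0592]
force: [-0.1, -0.1, -1.7]
```

```bash
python3 -m jog '[{"slide":[0.0008,-0.0006,0],"rot":[0,0,0]},{"slide":[0.0008,-0.0006,0],"rot":[0,0,0]}]' | grep -E "force|pos"
```

```text
ee_pos: [0.6068, 0.0545, 0.0593]
force: [0.2, -0.5, -1.5]
```

```bash
python3 -m jog '[{"slide":[0.0008,-0.0006,0],"rot":[0,0,0]},{"slide":[0.0008,-0.0006,0],"rot":[0,0,0]}]' | grep -E "force|pos"
```

```text
ee_pos: [0.6066, 0.0555, 0.0592]
force: [-0.7, 0.3, -0.9]
```

```bash
python3 -m jog '[{"slide":[0.0008,-0.0006,0],"rot":[0,0,0]},{"slide":[0.0008,-0.0006,0],"rot":[0,0,0]}]' | grep -E "force|pos"
```

```text
ee_pos: [0.6064, 0.0562, 0.0592]
force: [-0.8, -1.8, -1.9]
```

```bash
python3 -m jog '[{"slide":[0.0004,-0.0003,0],"rot":[0,0,0]},{"slide":[0.0004,-0.0003,0],"rot":[0,0,0]}]' | grep -E "force|pos"
```

```text
ee_pos: [0.6064, 0.0564, 0.0593]
force: [-0.2, -5.0, -2.1]
```

```bash
python3 -m jog '[{"slide":[0.0004,-0.0003,0],"rot":[0,0,0]},{"slide":[0.0004,-0.0003,0],"rot":[0,0,0]},{"slide":[0.0004,-0.0003,0],"rot":[0,0,0]},{"slide":[0.0004,-0.0003,0],"rot":[0,0,0]}]' | grep -E "t:|force|pos"
python3 - <<'E'
from h import *
im=snapshot("wrist");cv2.imwrite("pics/w8.png",im[:,:,::-1]);s=sense();print(s["force"].round(2));np.savez("w8.npz",p=s["ee_pos"],R=s["eef_rot"])
a=im[0:250,0:350,::-1]
cv2.imwrite("pics/w8c.png",cv2.resize(a,None,fx=2.28,fy=2.28,interpolation=cv2.INTER_CUBIC))
E
```

```text
t: 13.45
ee_pos: [0.6063, 0.0565, 0.0593]
eef_rot: [[0.458, 0.889, -0.0], [0.889, -0.458, -0.001], [-0.001, 0.0, -1.0]]
force: [-0.4, -6.9, -0.8]
[-1.52 -6.87 -0.76]
```

View pics/w8c.png

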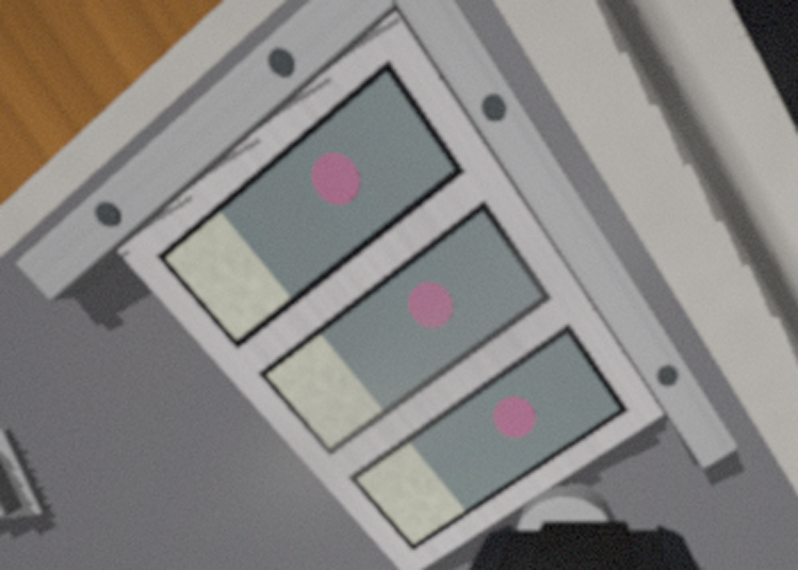

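The carrier looks flush along both rails with about 7 N on it. To be sure of the far rail, I'll also press once in +x from the near edge.

```bash
python3 -m jog '[{"slide":[-0.004,0.0028,0],"rot":[0,0,0]},{"slide":[-0.0082,0.0057,0],"rot":[0,0,0]},{"slide":[-0.0082,0.0057,-0.02],"rot":[0,0,0]},{"slide":[-0.0082,0.0057,-0.04],"rot":[0,0,0]},{"slide":[-0.002,-0.022,-0.04],"rot":[0,0,0]},{"slide":[0.004,-0.05,-0.04],"rot":[0,0,0]},{"slide":[0.01,-0.078,-0.04],"rot":[0,0,0]},{"slide":[0.0153,-0.1034,-0.04],"rot":[0,0,0]},{"slide":[0.0153,-0.1034,-0.04],"rot":[0,0,0]},{"slide":[0.0153,-0.1034,-0.02],"rot":[0,0,0]},{"slide":[0.0153,-0.1034,0],"rot":[0,0,0]},{"slide":[0.0153,-0.1034,0],"rot":[0,0,0]}]'
python3 - <<'E'
from h import *
s=sense();p=s["ee_pos"];yaw=.126
ex=np.array([np.cos(yaw),np.sin(yaw),0]);ey=np.array([-ex[1],ex[0],0]);print(p@ex,p@ey)
E
python3 -m jog '[{"slide":[0.0017,0.0025,0],"rot":[0,0,0]},{"slide":[0.0034,0.0049,0],"rot":[0,0,0]},{"slide":[0.0045,0.0066,0],"rot":[0,0,0]},{"slide":[0.0045,0.0066,0],"rot":[0,0,0]}]' | grep -E "t:|force|pos"
```

```text
t: 14.7
ee_pos: [0.5213, 0.118, 0.0577]
eef_rot: [[0.458, 0.889, -0.002], [0.889, -0.458, 0.0], [-0.001, -0.002, -1.0]]
force: [-0.2, 0.0, -1.0]
grip_width: 0.262
0.5320091785393282 0.05154498697008103
t: 15.1
ee_pos: [0.5299, 0.1193, 0.0598]
eef_rot: [[0.458, 0.889, 0.001], [0.889, -0.458, -0.0], [0.001, 0.001, -1.0]]
force: [0.1, -0.3, -1.5]
```

```bash
python3 -m jog '[{"slide":[0.0006,0.0008,0],"rot":[0,0,0]},{"slide":[0.0011,0.0016,0],"rot":[0,0,0]},{"slide":[0.0011,0.0016,0],"rot":[0,0,0]}]' | grep -E "t:|force|pos"
```

```text
t: 15.4
ee_pos: [0.5313, 0.1196, 0.0593]
eef_rot: [[0.458, 0.889, 0.0], [0.889, -0.458, -0.0], [0.0, 0.0, -1.0]]
force: [0.0, -1.5, -0.9]
```

```bash
python3 -m jog '[{"slide":[0.0006,0.0008,0],"rot":[0,0,0]},{"slide":[0.0006,0.0008,0],"rot":[0,0,0]}]' | grep -E "t:|force|pos"
```

```text
t: 15.6
ee_pos: [0.5322, 0.1198, 0.0592]
eef_rot: [[0.458, 0.889, -0.0], [0.889, -0.458, -0.0], [-0.0, -0.0, -1.0]]
force: [-0.0, 0.7, -2.4]
```

```bash
python3 -m jog '[{"slide":[0.0006,0.0008,0],"rot":[0,0,0]},{"slide":[0.0006,0.0008,0],"rot":[0,0,0]}]' | grep -E "t:|force|pos"
```

```text
t: 15.8
ee_pos: [0.5328, 0.12, 0.0591]
eef_rot: [[0.458, 0.889, -0.001], [0.889, -0.458, -0.0], [-0.001, -0.001, -1.0]]
force: [-2.0, -0.1, 0.0]
```

```bash
python3 -m jog '[{"slide":[0.0006,0.0008,0],"rot":[0,0,0]},{"slide":[0.0006,0.0008,0],"rot":[0,0,0]}]' | grep -E "force|pos"
```

```text
ee_pos: [0.533, 0.12, 0.0589]
force: [-6.3, -0.9, 0.6]
```

```bash
python3 -m jog '[{"slide":[0.0002,0.0003,0],"rot":[0,0,0]},{"slide":[0.0002,0.0003,0],"rot":[0,0,0]},{"slide":[0.0002,0.0003,0],"rot":[0,0,0]},{"slide":[0.0002,0.0003,0],"rot":[0,0,0]}]' | grep -E "force|pos"
```

```text
ee_pos: [0.533, 0.1201, 0.0589]
force: [-6.7, -0.7, 1.6]
```

```bash
python3 -m jog '[{"slide":[-0.0028,-0.0041,0],"rot":[0,0,0]},{"slide":[-0.0057,-0.0082,0],"rot":[0,0,0]},{"slide":[-0.0057,-0.0082,-0.02],"rot":[0,0,0]},{"slide":[-0.0057,-0.0082,-0.05],"rot":[0,0,0]},{"slide":[-0.0057,-0.0082,-0.08],"rot":[0,0,0]},{"slide":[-0.0057,-0.0082,-0.09],"rot":[0,0,0]},{"slide":[-0.0057,-0.0082,-0.09],"rot":[0,0,0]},{"slide":[-0.0057,-0.0082,-0.09],"rot":[0,0,0]}]'
cat > dots.py <<'E'
from h import *
def dots(im,pose):
    c=get_calibration("wrist");h=cv2.cvtColor(im,cv2.COLOR_BGR2HSV)
    m=cv2.inRange(h,(150,70,90),(178,255,255))
    n,l,st,ce=cv2.connectedComponentsWithStats(cv2.morphologyEx(m,cv2.MORPH_OPEN,np.ones((3,3),np.uint8)))
    return np.array(sorted([tuple(ray(c,ce[i],.038,pose)[:2]) for i in range(1,n) if st[i,4]>60],key=lambda q:-q[1]))
E
python3 - <<'E'
from dots import *
s=sense();im=snapshot("wrist");cv2.imwrite("pics/w9.png",im[:,:,::-1]);np.savez("w9.npz",p=s["ee_pos"],R=s["eef_rot"])
for n in("w4","w8","w9"):
    d=np.load(n+".npz");D=dots(cv2.imread(f"pics/{n}.png"),(d["p"],d["R"]))
    print(n,D.round(4).tolist(),"yaw",np.arctan2(D[0,0]-D[-1,0],-(D[-1,1]-D[0,1])) if len(D)>1 else None)
go([.5862,-.262,.17])
E
```

```text
t: 17.2
ee_pos: [0.5241, 0.1188, 0.148]
eef_rot: [[0.458, 0.889, -0.002], [0.889, -0.458, -0.0], [-0.001, -0.001, -1.0]]
force: [0.4, -0.9, -1.7]
grip_width: 0.263
w4 [[0.5988, 0.1504], [0.6031, 0.1123], [0.6075, 0.0742]] yaw -0.11422147826057086
w8 [[0.5945, 0.1715], [0.5992, 0.134], [0.6041, 0.0952]] yaw -0.12578616571066303
w9 [[0.5958, 0.1709], [0.6005, 0.133], [0.605, 0.0953]] yaw -0.12078789266110378
t 17.25 pos [0.524  0.1188 0.1477] j6 0.48 F [-0.69  0.58 -1.23] slide [-0.31    0.2296 -0.0224] toolx yaw 62.74
```

Dot tracking puts the carrier's yaw at 0.121 to 0.126, against about 0.126 for the imager. Its position since the flush view is unchanged apart from about 1 mm further into the far rail. Returning the tamper.

```bash
python3 -m jog '[{"slide":[-0.02,0.015,-0.01],"rot":[0,0,0]},{"slide":[-0.05,0.037,-0.02],"rot":[0,0,0]},{"slide":[-0.086,0.064,-0.022],"rot":[0,0,0]},{"slide":[-0.122,0.09,-0.022],"rot":[0,0,0]},{"slide":[-0.158,0.117,-0.022],"rot":[0,0,0]},{"slide":[-0.194,0.144,-0.022],"rot":[0,0,0]},{"slide":[-0.23,0.17,-0.022],"rot":[0,0,0]},{"slide":[-0.265,0.196,-0.022],"rot":[0,0,0]},{"slide":[-0.295,0.219,-0.022],"rot":[0,0,0]},{"slide":[-0.31,0.2296,-0.022],"rot":[0,0,0]},{"slide":[-0.31,0.2296,-0.022],"rot":[0,0,0]},{"slide":[-0.31,0.2296,-0.022],"rot":[0,0,0]}]'
python3 -c "
from h import *
go([.5862,-.262,.03])"
```

```text
t: 18.45
ee_pos: [0.5864, -0.2614, 0.1697]
eef_rot: [[0.458, 0.889, -0.002], [0.889, -0.458, 0.002], [0.001, -0.003, -1.0]]
force: [0.3, -0.2, -1.9]
grip_width: 0.269
t 18.45 pos [ 0.5864 -0.2614  0.1697] j6 -0.13 F [ 0.29 -0.21 -1.91] slide [-0.0007  0.0005  0.1397] toolx yaw 62.72
```

```bash
python3 -m jog '[{"slide":[0,0,0.03],"rot":[0,0,0]},{"slide":[0,0,0.06],"rot":[0,0,0]},{"slide":[0,0,0.09],"rot":[0,0,0]},{"slide":[0,0,0.11],"rot":[0,0,0]},{"slide":[0,0,0.125],"rot":[0,0,0]},{"slide":[0,0,0.132],"rot":[0,0,0]},{"slide":[0,0,0.136],"rot":[0,0,0]},{"slide":[0,0,0.136],"rot":[0,0,0]},{"slide":[0,0,0.136],"rot":[0,0,0]}]' | grep -E "force|pos"
```

```text
ee_pos: [0.5871, -0.2618, 0.036]
force: [-0.1, 0.3, -0.8]
```

```bash
python3 -m jog '[{"slide":[0,0,0.001],"rot":[0,0,0]},{"slide":[0,0,0.002],"rot":[0,0,0]},{"slide":[0,0,0.002],"rot":[0,0,0]}]' | grep -E "force|pos"
```

```text
ee_pos: [0.5868, -0.262, 0.0333]
force: [0.2, -0.8, -1.4]
```

```bash
python3 -m jog '[{"slide":[0,0,0.001],"rot":[0,0,0]},{"slide":[0,0,0.002],"rot":[0,0,0]},{"slide":[0,0,0.002],"rot":[0,0,0]}]' | grep -E "force|pos"
```

```text
ee_pos: [0.5867, -0.2619, 0.0311]
force: [0.1, 0.9, -1.4]
```

```bash
python3 -m jog '[{"slide":[0,0,0.001],"rot":[0,0,0]},{"slide":[0,0,0.001],"rot":[0,0,0]}]' | grep -E "force|pos"
```

```text
ee_pos: [0.5868, -0.262, 0.0303]
force: [0.8, -0.9, -0.6]
```

```bash
python3 -m jog '[{"slide":[0,0,0.0008],"rot":[0,0,0]},{"slide":[0,0,0.0008],"rot":[0,0,0]}]' | grep -E "force|pos"
```

```text
ee_pos: [0.5869, -0.262, 0.0303]
force: [-2.2, 1.0, 5.5]
```

```bash
python3 -m jog '[{"slide":[0,0,0.0005],"rot":[0,0,0]},{"slide":[0,0,0.0005],"rot":[0,0,0]}]' | grep -E "force|pos"
```

```text
ee_pos: [0.5869, -0.262, 0.0302]
force: [-2.4, 1.5, 8.5]
```

On the tray floor. Now I'll release slowly and lift.

```bash
python3 -m jog '[{"slide":[0,0,-0.001],"rot":[0,0,0]},{"slide":[0,0,-0.001],"rot":[0,0,0]},{"slide":[0,0,-0.001],"rot":[0,0,0]}]' -0.2
python3 -m jog '[{"slide":[0,0,0],"rot":[0,0,0]},{"slide":[0,0,0],"rot":[0,0,0]},{"slide":[0,0,0],"rot":[0,0,0]},{"slide":[0,0,0],"rot":[0,0,0]},{"slide":[0,0,0],"rot":[0,0,0]}]' 0.8
python3 -m jog '[{"slide":[0,0,-0.01],"rot":[0,0,0]},{"slide":[0,0,-0.03],"rot":[0,0,0]},{"slide":[0,0,-0.06],"rot":[0,0,0]},{"slide":[0,0,-0.1],"rot":[0,0,0]},{"slide":[0,0,-0.14],"rot":[0,0,0]},{"slide":[0,0,-0.17],"rot":[0,0,0]},{"slide":[0,0,-0.17],"rot":[0,0,0]},{"slide":[0,0,-0.17],"rot":[0,0,0]}]'
python3 - <<'E'
from h import *
s=sense();im=snapshot("wrist")[:,:,::-1];cv2.imwrite("pics/w10.png",im);pose=(s["ee_pos"],s["eef_rot"]);c=get_calibration("wrist")
for n,im_,po in(("w10",im,pose),("w1",cv2.imread("pics/w1.png"),tuple(np.load("w1.npz")[k] for k in("p","R")))):
    uv=proj(c,[.586,-.262,.055],po).astype(int);a=35
    sub=im_[uv[1]-a:uv[1]+a,uv[0]-a:uv[0]+a].max(2)
    n_,l,st,ce=cv2.connectedComponentsWithStats((sub<45).astype(np.uint8))
    i=1+np.argmax(st[1:,4]);q=cv2.minAreaRect(np.argwhere(l==i)[:,::-1].astype(np.float32));b=cv2.boxPoints(q)+uv-a
    print(n,st[i],q[1:],"centre@.055",ray(c,np.array(q[0])+uv-a,.055,po).round(4))
# top view: handle centre before/after, plus scene diff
t0=cv2.imread("pics/top0.png");t1=snapshot("top")[:,:,::-1];cv2.imwrite("pics/top1.png",t1)
for t in(t0,t1):
    m=(t[180:190+10,310:355].max(2)<30).astype(np.uint8);n_,l,st,ce=cv2.connectedComponentsWithStats(m);i=1+np.argmax(st[1:,4]);print(ce[i]+[310,180],st[i])
d=cv2.GaussianBlur(cv2.absdiff(t0,t1).max(2),(5,5),0)
n_,l,st,ce=cv2.connectedComponentsWithStats((d>40).astype(np.uint8))
for i in range(1,n_):
    if st[i,4]>8: print("diff",st[i])
E
```

```text
t: 20.85
ee_pos: [0.5868, -0.2619, 0.0298]
eef_rot: [[0.458, 0.889, -0.0], [0.889, -0.458, 0.0], [0.0, -0.0, -1.0]]
force: [-0.0, 0.0, -0.2]
grip_width: 0.399
t: 21.35
ee_pos: [0.5868, -0.2619, 0.0299]
eef_rot: [[0.458, 0.889, 0.0], [0.889, -0.458, -0.0], [0.0, 0.0, -1.0]]
force: [-0.9, 0.5, 0.3]
grip_width: 0.829
t: 22.15
ee_pos: [0.5867, -0.2618, 0.2005]
eef_rot: [[0.458, 0.889, 0.001], [0.889, -0.458, -0.001], [-0.0, 0.001, -1.0]]
force: [-0.0, -0.5, -0.2]
grip_width: 0.898
w10 [ 26  22  20  30 536] ((29.0, 19.0), 90.0) centre@.055 [ 0.5856 -0.2637  0.055 ]
w1 [ 24  22  22  31 562] ((29.48522186279297, 19.767244338989258), 83.6598129272461) centre@.055 [ 0.5833 -0.2631  0.055 ]
[338.17647059 182.29411765] [25  0  8  6 34]
[348.11494253 183.5862069 ] [30  0 15 10 87]
diff [  157   136   355   248 30171]
diff [193 167  38  36 266]
diff [221 175   7   5  22]
diff [230 174   9   7  34]
diff [209 177   7   4  20]
diff [204 180  23  18 151]
diff [203 182  38  26 384]
diff [   0  325   84   59 3290]
diff [ 305  329  128   55 3598]
diff [255 347  36  24 185]
diff [235 362  14  19 139]
diff [271 366   6   4  12]
diff [240 379   7   5  22]
diff [287 379   6   5  21]
```

```bash
python3 -c "
from workcell import *
print(close_job())"
```

```text
the job is handed in; nothing more can be done
None
```

The carrier is pushed home against both rails and the tamper is back upright in its tray. I handed the job in after about 22 s of robot time; no verdict is reported.

- **Pushing:** I used the tamper's foot only. I pushed in +x to the far rail, where the force reached about 9 N. Next I pushed in +y to the left rail and held about 7 N, then pressed again in +x and held about 6.5 N. No force reading came near 20 N.
- **Carrier check:** The picture taken during the +y press showed it flush on both rails. After the last press, the slide markings gave a carrier yaw of 0.121 rad, against about 0.126 rad for the imager. The position was unchanged in y (within about 0.5 mm) and about 1 mm further toward the far rail. Some of that 1 mm may be calibration error, but there may also have been a gap of about 1 mm at the far rail during the +y press, which the last press closed.
- **Tamper check:** It touched the tray floor at the height I picked it up from. After release its outline in the wrist camera matched the one before pickup in size and position, so it is upright and roughly 10 mm from the tray's centre.
- **Not confirmed:**
  - I did not look at the carrier again after putting the tamper back.
  - My top-camera comparison was no use because the arm was in view, so I did not check the mould, cassette or other bystanders at the end. I planned the path clear of them and felt no unexpected contact.

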